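# Lift the pot lid with the lid lifter and set it on the lid stand

## Task

Use the lid lifter to take the lid off the stoneware pot by its loop: slide the lifter's tongue under the loop, lift the lid clear of the pot while keeping it level, and set it down gently inside the ring of the lid stand. Then draw the tongue out and stand the lifter upright back in the middle of its cork mat. Never touch the lid with the gripper, never press hard on the lid or the stand (the stoneware chips), and leave the pot and everything else where it is.

Things in the scene. Friction and masses are not known exactly. Their poses are not given: they have to be found in the camera images.
- lifter: C-shaped lid lifter, 250 g, standing on the cork mat. Origin: its underside, straight below the grip; z up, x the way the tongue points. A steel stem (10 by 12 mm, centred at x = -30 mm) joins the grip to a flat tongue 22 mm wide (y), 6 mm thick, underside at z = 0, from x = -32 to 30 mm. A 50 mm wide heel bar lies at x = -46 to -32 mm.
- lifter_grip (a point): Centre of the lifter's beech grip, 132.5 mm above its origin: 32 mm (x) by 22 mm (y) by 45 mm high (z = 110 to 155 mm over the origin). Grasp it across its 22 mm, from above.
- lifter_tip (a point): End of the lifter's tongue (top face, x = 30 mm). The last 4 mm carry an upturned lip, 4 mm high (10 mm with the tongue). The throat for the loop is open from the stem at x = -25 mm to the lip at x = 26 mm; best balanced with the loop bar near x = 0.
- lid: Round terracotta stoneware lid, 0.24 to 0.39 kg, lying loose on the pot. Origin: centre of the flange's underside, z up. Flange 124 mm across and 8 mm thick (flat top at z = 8 mm); below it a plug 94 mm across, down to z = -8 mm.
- lid_loop (a point): Middle of the underside of the lid's square steel loop, 22 mm above the lid's origin. Its bar runs along the lid's y, 10 mm wide (x), 6 mm thick; the opening is 42 mm wide (y) and 14 mm high over the lid's top. The tongue goes through along the lid's x from either side. Loaded tongue: 8 mm of play below it to the lid's top; the lip needs 4 mm of that to come out.
- stand: Fixed round lid stand; origin: centre of its underside. Its deck, 124 mm across, has a 6 mm high ring, 112 mm inside, that takes the lid's plug. Deck height is set anew each time and NOT in the reading: the floor, where the plug rests, is 35 to 80 mm above the origin (lid origin then 43 to 88 mm). The deck does not give: feel for it by the lid's weight coming off.
- pot: Loose terracotta pot, 1.2 kg, 116 mm across, 80 mm high, open bore 106 mm; origin: centre of its underside. The lid's flange rests on its rim.
- mat: Fixed cork mat, 120 mm (x) by 90 mm (y), 4 mm thick, the lifter's place; origin: centre of its underside.
- jug: White ceramic jug, 160 mm high, about 105 mm across, handle towards its +y, bystander; origin: centre of its underside.
- pill_tower: Clear plastic pill tower of four stacked tiers, 62 mm across, 116 mm high, bystander; origin: centre of its underside.
- magnifier: Steel magnifier lying flat, rim 88 mm across and 10 mm high, 100 mm handle along its +x, bystander; origin: under the lens centre.
Things that resemble listed ones, but are neither listed nor needed, are in the scene too. Leave any blue look-alike of the lifter alone.

How it is judged (in metres and radians):
On the way, in this order (a step that is already met when the one before it is completed fails the run):
1. the lid hangs level from the lifter, clear of pot and stand (contact force between lid and lifter above 1 N and contact force between lid and pot below 0.1 N and contact force between lid and stand below 0.1 N and z of lid in the frame of pot above 0.092 m and angle between lid's own z axis and vertical below 0.2 rad), for 0.2 s.
2. the lid lies flat in the ring of the stand and the lifter is off it (horizontal distance between lid and stand below 0.012 m and angle between lid's own z axis and vertical below 0.05 rad and contact force between lid and stand above 1 N and contact force between lid and lifter below 0.1 N and horizontal distance between lid and lifter above 0.035 m), for 0.2 s.
At the end, for the whole second after the job is handed in: The lid lies at rest in the ring of the lid stand, its centre within 12 mm of the stand's and level within 0.05 rad; the lifter stands at rest, upright within 0.1 rad, on the cork mat, its origin within 35 mm of the mat's (horizontal distance between lid and stand below 0.012 m and angle between lid's own z axis and vertical below 0.05 rad and contact force between lid and stand above 1 N and linear speed of each of lid, lifter below 0.02 m/s and horizontal distance between lifter and mat below 0.035 m and angle between lifter's own z axis and vertical below 0.1 rad and contact force between lifter and mat above 0.8 N); the robot touches nothing.
It fails at once if the gripper or arm touches the lid (contact force between any of the fingers, the arm and lid above 0.5 N).
It fails at once if the lid tips by more than 0.26 rad (15 degrees) (angle between lid's own z axis and vertical above 0.26 rad).
It fails at once if the lifter loads the lid with more than 20 N (contact force between lifter and lid above 20 N).
It fails at once if the lid presses on the stand with more than 20 N (contact force between lid and stand above 20 N).
It fails at once if the pot or a bystander is shifted by more than 15 mm (distance of any of pot, jug, pill_tower, magnifier from where it was at the start of the episode above 0.015 m).
It also fails if it takes over 72 s, if anything falls off the work surface, if the arm or the gripper's body presses on something with over 40 N, if the wrist force passes 120 N, or if a joint passes its speed limit or range.

## Robot

A 6-joint arm with a two-finger parallel gripper is mounted at the origin on the work surface. World frame = base frame: x ahead of the robot, y to its left, z up, the work surface at z = 0. Lengths are in m, angles in degrees, forces in N, time in s.
With the tool pointing down it reaches from about 0.325 to 0.85 m from the base axis. Payload 4.4 kg.
Tool frame: the origin (TCP) lies on the centre line of the jaws, within the pads' length; the fingertips stand 25 mm ahead of it and the grasp point (between the pads) lies 6 mm ahead of it; y points along the fingers, x is the direction in which the jaws open and shut, and the axes are right-handed (so a half turn about y gives the same grasp; the last joint's range is limited). The gripper opens to 94 mm and grips with 3 to 60 N. Pads are 16 mm wide; open, the fingers measure 119 mm over their backs; the gripper's body (75 mm by 177 mm) begins 78 mm behind the grasp point.
Start: joints at [58.585, 11.837, 88.321, -0, 79.842, -8.623], TCP at [0.223, 0.53, 0.23] pointing down, gripper open.
Joint ranges: [-156.59, 156.59], [-49.26, 127.26], [12.9, 141.05], [-63.56, 243.56], [4.71, 150.69], [-161.64, 161.64]. Speed limits (degrees/s): [159.86, 159.86, 180, 180, 180, 180].

## Interface

Orientations are given as a 3x3 rotation matrix whose columns are the frame's x, y, z axes.
In Python, from bench import bot, eyes gives the robot as it stands.
- The arm moves only by the tool step_arm, never from a script. Its argument "commands" is a list of rows, each a list of 6 numbers: the shift along the tool's x, y, z in mm, then the turn, a rotation vector about the tool's x, y, z in degrees. A call has 1 to 5 rows; each row is the pose to reach, as a shift and turn from the pose commanded when the call began, along the tool's axes at that moment; what a row does not reach only later rows make up. A row lasts 1/8 s, in which the tool goes at most 62.5 mm and 10.7 degrees, less where a joint would pass 70% of its speed; a pose out of reach is approached as far as the arm can. A call with a gripper value outside its range is refused whole. "hand" is the opening, from 0 (shut) to 1 (fully open), set as the call begins (left out, the last holds). The fingers move at their own pace and stop on an object; the grip force is fixed at half the most. Time passes only in rows, so rows that repeat a pose let the fingers close. It gives the time, the measured TCP pose, the force and the opening at its end, in the units of the state.
- bot.sense(): the state, without advancing time (a new reading comes with each control period).
- eyes.camera(name): name is "scene" or "top"; returns a dict with "image" (480x640x3 uint8, red, green, blue), "fx", "fy", "cx", "cy" (pixels), "k1" (the pictures are not rectified: a ray, as slopes to the right and down, at radius r is drawn at 1 + k1 r^2 times it, then the intrinsics apply), "pose" (4x4, takes a point from camera to world coordinates). Camera axes: x right, y up, looking along -z (the intrinsics and any distortion apply to the point x, -y, -z); pixel columns grow to the right and rows downward; lengths in m; the calibration is good to about 2 mm. A picture is of the moment at which its call begins. There is no depth.
- bot.close_job(): hands the job in, once; it reports no verdict.
Trained networks look in the newest picture that a camera, given by its name, has taken for a name from the list of things; names that differ only in an ending like _2 or _b are one class to them, and where a whole thing is asked for, a point or a joint stands for the part that bears it (a point fixed in the world has none). Each returns a list of dicts, best first, with "p" (0 to 1); they miss things now and then, are a little off and sometimes report something else, mostly with a low value. They report only what shows in the picture. A call takes as long as a camera call. They do not tell look-alikes from the thing itself.
- eyes.look_for(query, camera): "extent" ([left, top, right, bottom] in pixels, round what is visible of it).
- eyes.silhouettes(query, camera): "mask" (480x640 bool, what is visible of it) and "extent" ([left, top, right, bottom] in pixels, round what is visible of it).
The state is a dict: "t": time; "joint_pos": joint angles; "joint_velocities": joint speeds; "effort": joint torques, N m; "position": TCP position; "eef_rot": TCP orientation; "wrist_force": force on the tool from outside, world axes, zero at the start; "moment": the same for the moment, N m; "width": opening from 0.0 (shut) to 1.0 (fully open).
Only numpy, scipy, OpenCV 4.12 (cv2) and the standard library are available. Lean on these libraries where they do the work, as an engineer would, in place of code of your own. Each camera call takes 0.05 s, during which the arm holds its last target. There are 200 camera calls.

## Working session

There is one attempt and no reset: what is moved stays moved. The work goes in short steps, Python scripts to look and compute and a tool call to move; the robot and the scene stay as the last step left them, time stands still between calls to the robot, and variables do not carry over. Pictures are saved under pics/ and viewed, about 8 in all and at most 12, crops included, and the job is handed in when it is done.

Besides the shell and the picture viewer there is one more tool, called in YAML: its name, and indented under it one key for each argument. step_arm: Moves the arm, as the interface text tells. Its arguments: {"type":"object","properties":{"commands":{"type":"array","items":{"type":"array","items":{"type":"number"}}},"hand":{"type":"number"}},"required":["commands"]}

```bash
ls; mkdir -p pics
cat > h.py <<'E'
from bench import bot, eyes
import numpy as np, cv2
def cam(n): return eyes.camera(n)
def save(im,f): cv2.imwrite('pics/'+f,cv2.cvtColor(np.ascontiguousarray(im),cv2.COLOR_RGB2BGR))
def ray(c,u,v):
    d=np.array([(u-c['cx'])/c['fx'],(v-c['cy'])/c['fy']]);s=d.copy()
    for _ in range(20): s=d/(1+c['k1']*(s@s))
    P=np.array(c['pose']); r=P[:3,:3]@np.array([s[0],-s[1],-1.]); return P[:3,3],r
def atz(c,u,v,z):
    o,r=ray(c,u,v); return o+r*(z-o[2])/r[2]
def proj(c,p):
    P=np.array(c['pose']);q=P[:3,:3].T@(np.atleast_2d(p)-P[:3,3]).T
    s=np.array([q[0]/-q[2],-q[1]/-q[2]]);s=s*(1+c['k1']*(s**2).sum(0))
    return np.array([s[0]*c['fx']+c['cx'],s[1]*c['fy']+c['cy']]).T
E
python3 - <<'E'
from h import *
for n in ('scene','top'):
    c=cam(n); save(c['image'],n+'0.png'); print(n,c['fx'],c['k1'],np.round(c['pose'],3).tolist())
    for q in ['lifter','lifter_grip','lifter_tip','lid','lid_loop','stand','pot','mat','jug','pill_tower','magnifier']:
        print(q,[(round(d['p'],2),np.round(d['extent']).astype(int).tolist()) for d in eyes.look_for(q,n)])
s=bot.sense();print(s)
E
```

```text
pics
scene 500.8940749730285 -0.04836870935555117 [[-0.865, -0.267, 0.424, 0.957], [0.501, -0.497, 0.709, 0.695], [0.022, 0.826, 0.564, 0.603], [0.0, 0.0, 0.0, 1.0]]
lifter [(0.91, [403, 190, 444, 264]), (0.83, [315, 178, 359, 248])]
lifter_grip [(0.91, [401, 189, 444, 262]), (0.8, [320, 175, 360, 250])]
lifter_tip [(0.96, [404, 188, 445, 266]), (0.81, [317, 180, 355, 253])]
lid [(0.94, [254, 153, 309, 183]), (0.6, [240, 240, 284, 309])]
lid_loop [(0.67, [254, 153, 307, 180])]
stand [(0.92, [329, 266, 406, 344])]
pot [(0.56, [258, 174, 307, 206])]
mat [(0.74, [298, 236, 363, 266]), (0.34, [329, 270, 408, 345])]
jug [(0.78, [328, 315, 412, 463])]
pill_tower [(0.81, [241, 243, 282, 310]), (0.73, [260, 175, 306, 208])]
magnifier []
top 446.4178965041241 -0.06790753142200963 [[-0.026, 0.994, -0.106, 0.49], [-1.0, -0.025, 0.01, 0.051], [0.007, 0.106, 0.994, 0.925], [0.0, 0.0, 0.0, 1.0]]
lifter [(0.67, [331, 267, 361, 307]), (0.57, [274, 334, 310, 377]), (0.34, [436, 253, 454, 304])]
lifter_grip [(0.56, [275, 333, 311, 379]), (0.47, [193, 212, 262, 281])]
lifter_tip [(0.85, [334, 266, 362,
[... 450 characters left out ...]
1.85328722e-05,
        7.98423428e+01, -8.62469215e+00]), 'joint_velocities': array([ 0.08407892, -0.00317483,  0.00582634, -0.0129573 , -0.03439515,
        0.06060681]), 'effort': array([ 1.34483653e-03, -3.70886672e+01, -2.81762928e+01,  6.99121971e-02,
        2.76697171e-02, -9.86012765e-06]), 'position': array([0.22274964, 0.53007781, 0.23042798]), 'eef_rot': array([[ 3.87365359e-01, -3.03419089e-05, -9.21926287e-01],
       [ 9.21926285e-01, -5.02889098e-05,  3.87365360e-01],
       [-5.81160723e-05, -9.99999998e-01,  8.49282177e-06]]), 'wrist_force': array([-0.97622606, -0.2939762 , -0.42508147]), 'moment': array([-0.02340001, -0.03063289, -0.00484722]), 'width': 0.9964756851162478}
```

View pics/scene0.png

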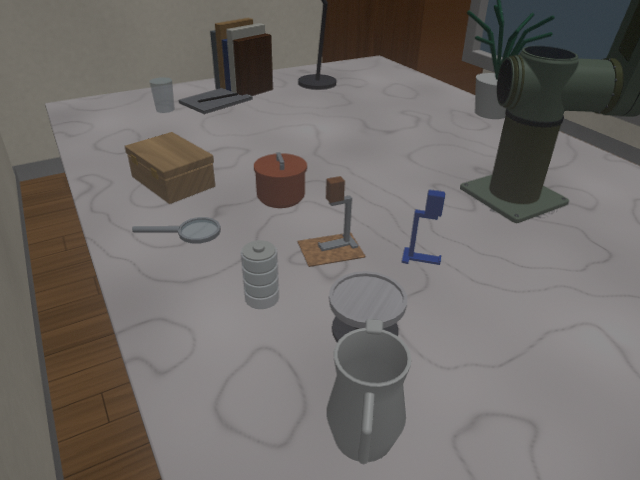

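View pics/top0.png

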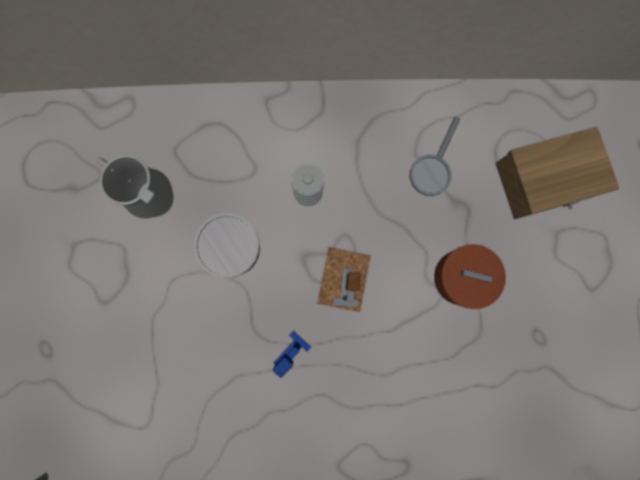

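```bash
cat > fit.py <<'E'
from h import *
from scipy.optimize import minimize
def box(x0,x1,y0,y1,z0,z1): return np.array([[x,y,z] for x in(x0,x1) for y in(y0,y1) for z in(z0,z1)])/1e3
def cyl(r,z0,z1,n=48):
    a=np.linspace(0,2*np.pi,n,endpoint=False); return np.array([[r*np.cos(t),r*np.sin(t),z] for z in(z0,z1) for t in a])/1e3
LIFT=[box(-32,30,-11,11,0,6),box(26,30,-11,11,0,10),box(-46,-32,-25,25,0,6),box(-35,-25,-6,6,0,110),box(-35,16,-6,6,104,110),box(-16,16,-11,11,110,155)]
LID=[cyl(62,0,8)]; LOOP=[box(-5,5,-27,27,22,28)]
def render(c,parts,p,z,S=4):
    x,y,a=p; R=np.array([[np.cos(a),-np.sin(a),0],[np.sin(a),np.cos(a),0],[0,0,1]])
    m=np.zeros((480*S,640*S),np.uint8)
    for b in parts:
        q=proj(c,b@R.T+[x,y,z]); q=((q+.5)*S-.5)
        cv2.fillConvexPoly(m,cv2.convexHull(np.round(q).astype(np.int32)),255)
    return cv2.resize(m,(640,480),interpolation=cv2.INTER_AREA)/255.
def fit(cs,ms,parts,p0,z):
    sc=np.array([.01,.01,.2])
    def f(d):
        e=0
        for c,m in zip(cs,ms):
            r=render(c,parts,p0+d*sc,z); e+=np.abs(r-m).sum()/m.sum()
        return e
    r=min((minimize(f,s,method='Nelder-Mead',options=dict(initial_simplex=np.array(s)+np.vstack([np.zeros(3),np.eye(3)*.8]),xatol=.005,fatol=1e-4)) for s in ([0,0,0],[.3,-.3,1.],[-.3,.3,-1.])),key=lambda r:r.fun)
    return p0+r.x*sc,r.fun
def best(q,n,uv):
    L=eyes.silhouettes(q,n); L=[d for d in L if d['extent'][0]-3<uv[0]<d['extent'][2]+3 and d['extent'][1]-3<uv[1]<d['extent'][3]+3]
    return np.asarray(L[0]['mask']).astype(float) if L else None
E
python3 - <<'E'
from fit import *
cs={n:cam(n) for n in('scene','top')}
U=dict(lifter=dict(scene=(342,215),top=(348,290)),lid=dict(scene=(281,168),top=(472,276)),stand=dict(scene=(367,300),top=(228,246)),mat=dict(scene=(331,249),top=(345,280)),lid_loop=dict(scene=(281,160),top=(477,276)))
M={}
for q in U:
    for n in cs:
        m=best(q,n,U[q][n]); M[q,n]=m
        print(q,n,None if m is None else (m.sum(), np.argwhere(m).mean(0)[::-1].round(1)))
np.savez('m.npz',**{q+'_'+n:m for (q,n),m in M.items() if m is not None})
for q in('lifter','lid'):
  z=.004 if q=='lifter' else .08
  t=cs['top']; g=atz(t,*((348,290) if q=='lifter' else (472,276)),z+.01)
  for ns in(['top'],['scene'],['scene','top']):
    ns=[n for n in ns if M[q,n] is not None]
    print(q,ns,fit([cs[n] for n in ns],[M[q,n] for n in ns],LIFT if q=='lifter' else LID,np.array([g[0],g[1],0]),z))
a=cs['top']['image'][230:320,300:390];b=cs['top']['image'][230:320,430:520]
c=cs['scene']['image'][165:275,290:370];d=cs['scene']['image'][140:250,240:320]
r=lambda i:cv2.resize(i,(400,300) if i.shape[0]==90 else (400,300),interpolation=cv2.INTER_CUBIC)
save(np.vstack([np.hstack([r(a),r(b)]),np.hstack([r(c),r(d)])]),'crop1.png')
E
```

```text
lifter scene (np.float64(1120.0), array([338.4, 212.9]))
lifter top (np.float64(611.0), array([348.7, 287.1]))
lid scene (np.float64(1223.0), array([280.2, 166.2]))
lid top (np.float64(3282.0), array([473.1, 276. ]))
stand scene None
stand top (np.float64(3420.0), array([226.6, 245.2]))
mat scene (np.float64(1205.0), array([327.4, 251. ]))
mat top (np.float64(1882.0), array([342.3, 275.4]))
lid_loop scene (np.float64(1131.0), array([280.1, 166.1]))
lid_loop top (np.float64(3302.0), array([473. , 276.5]))
lifter ['top'] (array([ 0.50972245, -0.0243824 , -0.13160755]), np.float64(0.14145245659638653))
lifter ['scene'] (array([ 0.51075748, -0.0234888 , -0.07406044]), np.float64(0.13377100840336134))
lifter ['scene', 'top'] (array([ 0.51037975, -0.02527277, -0.13802357]), np.float64(0.27599458113851105))
lid ['top'] (array([ 0.51412977, -0.25945955, -0.01800062]), np.float64(0.03385907684219331))
lid ['scene'] (array([ 0.51402   , -0.25938713,  0.29810143]), np.float64(0.03671781059112116))
lid ['scene', 'top'] (array([ 0.51390167, -0.25949623, -0.14251146]), np.float64(0.07148058456245615))
```

View pics/crop1.png

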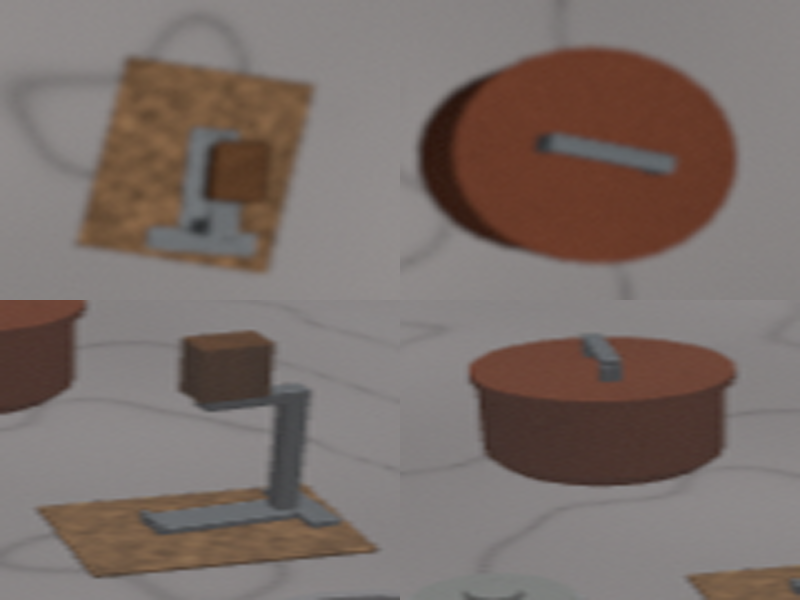

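```bash
cat > fit2.py <<'E'
from fit import *
def sat(im): return cv2.cvtColor(im,cv2.COLOR_RGB2HSV)[...,1]/255.
E
python3 - <<'E'
from fit2 import *
cs={n:cam(n) for n in('scene','top')}; m=np.load('m.npz')
t=cs['top'];s=cs['scene']
# loop: low-saturation inside lid, with legs
LP=[box(-5,5,-27,27,22,28),box(-5,5,-27,-21,8,28),box(-5,5,21,27,8,28)]
def softmask(im,inside,lo,hi): # soft grey fraction
    S=sat(im); return np.clip((hi-S)/(hi-lo),0,1)*inside
for n,c in cs.items():
    ins=cv2.erode(render(c,[cyl(58,8,8)],(.514,-.2595,0),.08),None) if n=='top' else np.maximum(render(c,[cyl(58,8,8)],(.514,-.2595,0),.08),cv2.dilate(render(c,LP,(.514,-.2595,-.2),.08),np.ones((9,9))))
    S=sat(c['image'])
    print(n,'sat lid',np.median(S[ins>.9]).round(2),'min',S[ins>.9].min().round(2))
    M=softmask(c['image'],ins>.9,S[ins>.9].min()+.05,np.median(S[ins>.9])-.08)
    if n=='scene':
        M*= (cv2.dilate(render(c,LP,(.514,-.2595,-.2),.08),np.ones((9,9)))>0)
    yx=np.argwhere(M>.5); print(len(yx),yx.min(0),yx.max(0))
    print('loop',n,fit([c],[M],LP,np.array([.514,-.2595,-.2]),.08))
# lifter steel in top
def fitsteel(c,z=.004):
    S=sat(c['image']); I=cv2.cvtColor(c['image'],cv2.COLOR_RGB2GRAY)
    matr=cv2.erode(render(c,[box(-60,60,-45,45,4,4)],MAT,0),np.ones((3,3)))>.9
    st=np.clip((.3-S)/.15,0,1)*matr
    def f(d):
        p=np.array([.5103,-.0245,-.13])+d*[.01,.01,.2]
        r=render(c,LIFT[:5],p,z); g=cv2.dilate(render(c,[LIFT[5]],p,z),None)
        return (np.abs(r-st)*(1-g)*matr).sum()/st.sum()
    r=min((minimize(f,s,method='Nelder-Mead',options=dict(initial_simplex=np.array(s)+np.vstack([np.zeros(3),np.eye(3)*.8]))) for s in([0,0,0],[.3,-.3,.5],[-.3,.3,-.5])),key=lambda r:r.fun)
    return np.array([.5103,-.0245,-.13])+r.x*[.01,.01,.2],r.fun
# mat
for ns in(['top'],['scene','top']):
    mm=[]
    for n in ns:
        c=cs[n];S=sat(c['image']); k=np.zeros((480,640)); 
        k[(slice(235,320),slice(305,385)) if n=='top' else (slice(230,272),slice(290,372))]=1
        M=((S>.3)*k); M=np.maximum(M,0); 
        M=cv2.morphologyEx(M,cv2.MORPH_CLOSE,np.ones((15,15))); mm.append(M)
    p,e=fit([cs[n] for n in ns],mm,[box(-60,60,-45,45,0,4)],np.array([.515,-.015,-.2]),0); print('mat',ns,p,e)
    if ns==['top']: MAT=p
print('steel top',fitsteel(t)); print('steel scene',fitsteel(s))
# stand circle: params x,y,ztop from top mask + scene edges
M=m['stand_top']; sil=M
for zt in(.041,.05,.06,.07,.08,.086):
    p,e=fit([t],[sil],[cyl(62,zt*1e3-10,zt*1e3),cyl(30,0,zt*1e3)],np.array([.53,.2,0]),0)
    q=proj(s,cyl(62,zt*1e3,zt*1e3)+[p[0],p[1],0]); print('stand',zt,p[:2].round(4),round(e,3),q.min(0).round(1),q.max(0).round(1))
for n,q in [('top','jug'),('top','pill_tower'),('top','magnifier')]: pass
print(bot.sense()['t'])
i=s['image'][255:350,315:425]; save(cv2.resize(i,(770,665)) [:600],'stand.png')
E
```

```text
scene sat lid 0.49 min 0.01
157 [148 272] [169 286]
loop scene (array([ 0.51383362, -0.26150163, -0.29496201]), np.float64(0.46399812383511135))
top sat lid 0.61 min 0.01
185 [270 461] [281 491]
loop top (array([ 0.51397972, -0.26020823, -0.27608773]), np.float64(0.11189499820874232))
mat ['top'] [ 0.51735797 -0.01860739 -0.24476368] 0.06786801531965041
mat ['scene', 'top'] [ 0.5176931  -0.01991973 -0.23726184] 0.20428859297916022
steel top (array([ 0.5091328 , -0.02445724, -0.1223312 ]), np.float64(0.034583342861381275))
steel scene (array([ 0.50905564, -0.02468129, -0.10076919]), np.float64(0.06265123226288276))
stand 0.041 [0.5885 0.2167] 0.103 [329.2 290.7] [405.8 343.8]
stand 0.05 [0.588 0.215] 0.085 [329.1 286. ] [406.  338.7]
stand 0.06 [0.588  0.2124] 0.065 [328.5 280.6] [405.8 332.9]
stand 0.07 [0.5872 0.2104] 0.044 [328.4 275.3] [406.1 327.1]
stand 0.08 [0.586  0.2086] 0.027 [328.6 269.9] [406.7 321.3]
stand 0.086 [0.5855 0.2072] 0.021 [328.5 266.5] [406.8 317.7]
1.9
```

View pics/stand.png

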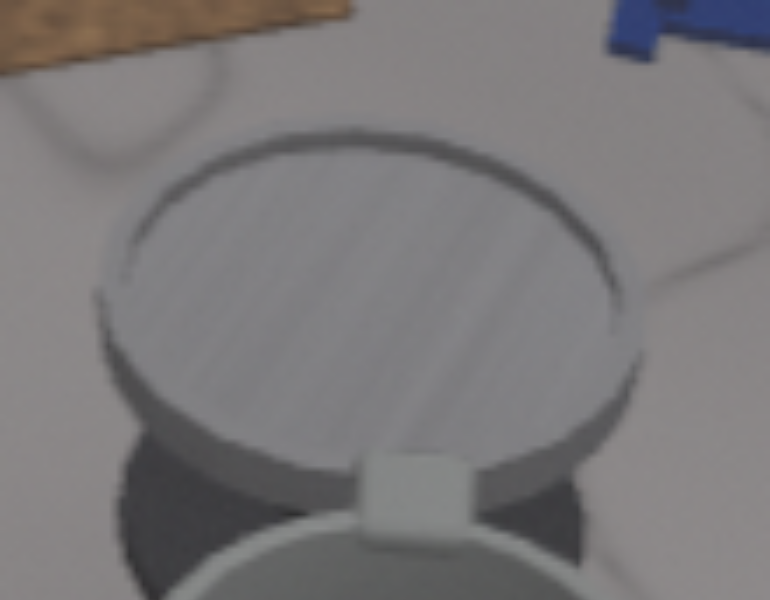

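Create go.py:
```python
import sys; from h import *
from scipy.spatial.transform import Rotation as R
# go.py x y z lifteryaw_deg : row to TCP pose with jaw axis = lifter y, fingers down
x,y,z,a=map(float,sys.argv[1:]); a=np.radians(a); s=bot.sense(); Rc=np.array(s['eef_rot'])
X=np.array([-np.sin(a),np.cos(a),0]);Y=np.array([0,0,-1.]);T=np.stack([X,Y,np.cross(X,Y)],1)
d=Rc.T@(np.array([x,y,z])-s['position'])*1e3; w=np.degrees(R.from_matrix(Rc.T@T).as_rotvec())
print('t',round(s['t'],2),'pos',np.round(s['position'],4),'yaw',np.degrees(np.arctan2(-Rc[0,0],Rc[1,0])).round(2),'F',np.round(s['wrist_force'],2),'M',np.round(s['moment'],2),'w',round(s['width'],3)); print('row',d.round(1),w.round(2))
```

```text
(no output)
```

step_arm:
  commands:
    - [-40, 0, -48, 0, -4, 0]
    - [-80, 0, -96, 0, -8, 0]
    - [-120, 0, -144, 0, -12, 0]
    - [-160, 0, -192, 0, -16, 0]
    - [-200, 0, -240, 0, -16, 0]
  hand: 1

```text
t: 2.52
position: [0.3672, 0.2511, 0.2308]
eef_rot: [[0.117, 0.001, -0.993], [0.993, 0.0, 0.117], [0.001, -1.0, -0.001]]
wrist_force: [2.1, 0.5, -0.3]
width: 1.006
```

```bash
python3 go.py .509 -.0245 .23 -6.6
```

```text
t 2.52 pos [0.3672 0.2511 0.2308] yaw -6.74 F [ 2.13  0.53 -0.25] M [-0.02 -0.06 -0.  ] w 1.006
row [-257.     0.9 -173.1] [ 0.07 -0.14  0.04]
```

step_arm:
  commands:
    - [-48, 0, -32, 0, 0, 0]
    - [-98, 0, -66, 0, 0, 0]
    - [-150, 0, -101, 0, 0, 0]
    - [-203, 0, -137, 0, 0, 0]
    - [-257, 0, -173, 0, 0, 0]

```text
t: 3.15
position: [0.5069, -0.0212, 0.2308]
eef_rot: [[0.119, 0.001, -0.993], [0.993, 0.0, 0.119], [0.0, -1.0, -0.001]]
wrist_force: [0.6, 0.1, 0.2]
width: 1.002
```

step_arm:
  commands:
    - [0, 0, 0, 0, 0, 0]
    - [0, 0, 0, 0, 0, 0]

```text
t: 3.4
position: [0.5057, -0.019, 0.2302]
eef_rot: [[0.119, -0.001, -0.993], [0.993, 0.001, 0.119], [0.001, -1.0, 0.001]]
wrist_force: [0.2, 1.1, -0.6]
width: 0.996
```

```bash
python3 go.py .509 -.0245 .1425 -6.6
```

```text
t 3.4 pos [ 0.5057 -0.019   0.2302] yaw -6.84 F [ 0.21  1.07 -0.58] M [-0.01  0.02 -0.01] w 0.996
row [-5.1 87.7 -4. ] [-0.06 -0.24  0.04]
```

step_arm:
  commands:
    - [-5, 20, -4, 0, 0, 0]
    - [-5, 45, -4, 0, 0, 0]
    - [-5, 68, -4, 0, 0, 0]
    - [-5, 82, -4, 0, 0, 0]
    - [-5, 88, -4, 0, 0, 0]

```text
t: 4.03
position: [0.5088, -0.0235, 0.1418]
eef_rot: [[0.117, -0.001, -0.993], [0.993, 0.0, 0.117], [0.0, -1.0, 0.001]]
wrist_force: [0.3, -0.5, 1.0]
width: 0.999
```

step_arm:
  commands:
    - [0, 0, 0, 0, 0, 0]
    - [0, 0, 0, 0, 0, 0]
    - [0, 0, 0, 0, 0, 0]
    - [0, 0, 0, 0, 0, 0]
    - [0, 0, 0, 0, 0, 0]
  hand: 0.4

```text
t: 4.65
position: [0.5095, -0.0247, 0.1426]
eef_rot: [[0.118, 0.0, -0.993], [0.993, -0.0, 0.118], [-0.0, -1.0, -0.0]]
wrist_force: [-0.0, 0.9, 0.2]
width: 0.507
```

```bash
python3 - <<'E'
from h import *
c=cam('top');d=cam('scene')
r=lambda i:cv2.resize(i,(400,400),interpolation=cv2.INTER_CUBIC)
save(np.hstack([r(c['image'][220:320,300:400]),r(d['image'][150:280,280:410])]),'pre.png')
E
python3 go.py .509 -.0245 .1425 -6.6
```

```text
t 4.75 pos [ 0.5094 -0.0247  0.1425] yaw -6.8 F [0.15 0.37 0.42] M [-0.01  0.09  0.07] w 0.426
row [0.2 0.  0.5] [ 0.01 -0.2  -0.  ]
```

View pics/pre.png

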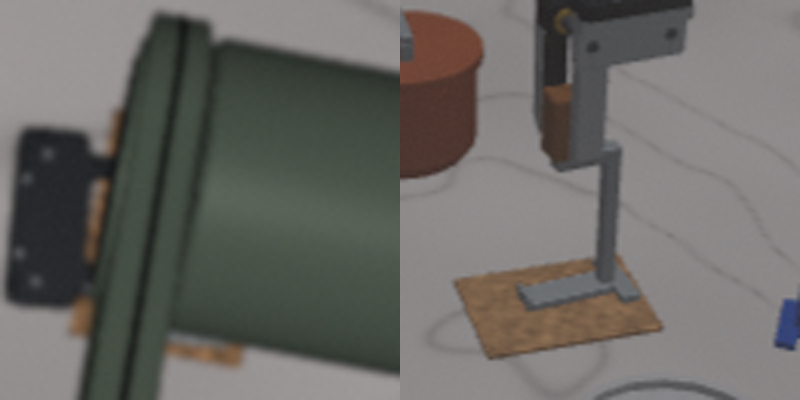

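The grip (crop 560,125) lies between the two fingers, lifter undisturbed and upright. Closing.

step_arm:
  commands:
    - [0, 0, 0, 0, 0, 0]
    - [0, 0, 0, 0, 0, 0]
    - [0, 0, 0, 0, 0, 0]
    - [0, 0, 0, 0, 0, 0]
    - [0, 0, 0, 0, 0, 0]
  hand: 0

```text
t: 5.38
position: [0.5094, -0.0246, 0.1424]
eef_rot: [[0.118, -0.0, -0.993], [0.993, 0.0, 0.118], [0.0, -1.0, 0.0]]
wrist_force: [-0.2, -0.3, -1.7]
width: 0.234
```

```bash
python3 go.py .509 -.0245 .2585 -6.6
```

```text
t 5.38 pos [ 0.5094 -0.0246  0.1424] yaw -6.79 F [-0.21 -0.25 -1.71] M [ 0.04 -0.11  0.01] w 0.234
row [ 1.000e-01 -1.161e+02  4.000e-01] [-0.   -0.19  0.  ]
```

step_arm:
  commands:
    - [0, -12, 0, 0, 0, 0]
    - [0, -35, 0, 0, 0, 0]
    - [0, -65, 0, 0, 0, 0]
    - [0, -95, 0, 0, 0, 0]
    - [0, -116, 0, 0, 0, 0]

```text
t: 6.0
position: [0.5097, -0.0247, 0.2605]
eef_rot: [[0.118, 0.002, -0.993], [0.993, -0.0, 0.118], [-0.0, -1.0, -0.002]]
wrist_force: [1.5, -0.0, -2.6]
width: 0.232
```

step_arm:
  commands:
    - [0, 0, 0, 0, 0, 0]
    - [0, 0, 0, 0, 0, 0]

```text
t: 6.25
position: [0.5087, -0.0245, 0.2575]
eef_rot: [[0.118, -0.002, -0.993], [0.993, 0.0, 0.118], [0.0, -1.0, 0.002]]
wrist_force: [1.0, 0.3, -3.1]
width: 0.234
```

```bash
python3 go.py .408 -.230 .2585 -15.9
```

```text
t 6.25 pos [ 0.5087 -0.0245  0.2575] yaw -6.79 F [ 0.98  0.31 -3.12] M [ 0.01 -0.03 -0.01] w 0.234
row [-216.    -0.9   75.7] [-0.1   9.11 -0.  ]
```

step_arm:
  commands:
    - [-30, 0, 10, 0, 2, 0]
    - [-80, 0, 28, 0, 4, 0]
    - [-135, 0, 47, 0, 7, 0]
    - [-185, 0, 65, 0, 9.1, 0]
    - [-216, 0, 76, 0, 9.1, 0]

```text
t: 6.88
position: [0.4064, -0.2314, 0.2568]
eef_rot: [[0.276, -0.003, -0.961], [0.961, 0.002, 0.276], [0.001, -1.0, 0.003]]
wrist_force: [0.6, 0.3, -2.2]
width: 0.235
```

step_arm:
  commands:
    - [0, 30, 0, 0, 0, 0]
    - [0, 30, 0, 0, 0, 0]
    - [0, 30, 0, 0, 0, 0]
    - [0, 30, 0, 0, 0, 0]

```text
t: 7.38
position: [0.4091, -0.2301, 0.2294]
eef_rot: [[0.273, 0.001, -0.962], [0.962, -0.001, 0.273], [-0.001, -1.0, -0.001]]
wrist_force: [-0.1, -0.6, -2.6]
width: 0.233
```

```bash
python3 - <<'E'
from fit2 import *
c=cam('top');d=cam('scene'); s=bot.sense()
P=s['position']; a=np.arctan2(-s['eef_rot'][0][0],s['eef_rot'][1][0])
print(P,np.degrees(a))
for cc in(c,d):
    im=np.ascontiguousarray(cc['image']); 
    for parts,p,z in ((LIFT,(P[0],P[1],a),P[2]-.1385),([box(-5,5,-27,27,22,28)],(.514,-.2600,-.276),.08)):
        for b in parts[:4]: cv2.polylines(im,[cv2.convexHull(np.round(proj(cc,b@np.array([[np.cos(p[2]),np.sin(p[2]),0],[-np.sin(p[2]),np.cos(p[2]),0],[0,0,1]])+[p[0],p[1],z])*16).astype(np.int32))],True,(0,255,0) ,1,shift=4)
    cc['o']=im
r=lambda i:cv2.resize(i,(400,400),interpolation=cv2.INTER_CUBIC)
t0,s0=c['image'],d['image']
save(np.hstack([r(c['o'][230:350,420:540]),r(d['o'][110:240,240:370])]),'al.png')
E
python3 go.py .408 -.230 .2285 -15.9
```

```text
[ 0.40908705 -0.23014376  0.22937253] -15.836802361440695
t 7.47 pos [ 0.4091 -0.2301  0.2294] yaw -15.84 F [-0.3  -0.19 -2.66] M [-0.02 -0.03 -0.03] w 0.232
row [-0.2  0.9  1.1] [ 0.09  0.06 -0.04]
```

View pics/al.png

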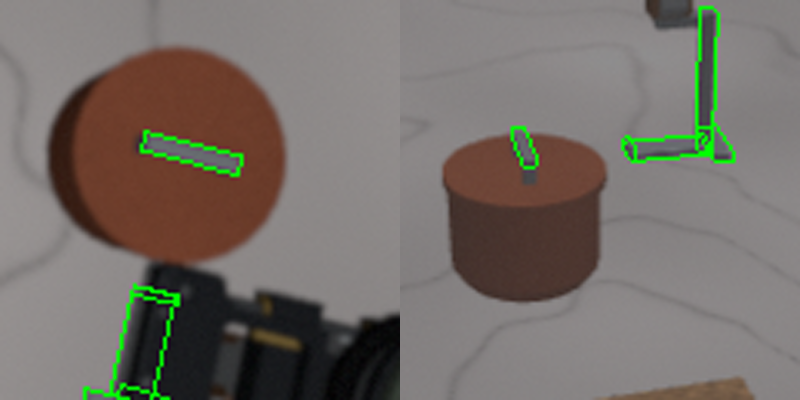

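step_arm:
  commands:
    - [0, 1, -10, 0, 0, 0]
    - [0, 1, -25, 0, 0, 0]
    - [0, 1, -40, 0, 0, 0]
    - [0, 1, -50, 0, 0, 0]
    - [0, 1, -55, 0, 0, 0]

```text
t: 8.1
position: [0.4621, -0.2454, 0.2272]
eef_rot: [[0.273, -0.0, -0.962], [0.962, 0.0, 0.273], [0.0, -1.0, 0.0]]
wrist_force: [0.1, 0.0, -2.5]
width: 0.23
```

step_arm:
  commands:
    - [0, 0, 0, 0, 0, 0]
    - [0, 0, 0, 0, 0, 0]
    - [0, 0, 0, 0, 0, 0]

```text
t: 8.48
position: [0.461, -0.2451, 0.2275]
eef_rot: [[0.274, -0.0, -0.962], [0.962, -0.0, 0.274], [-0.0, -1.0, 0.0]]
wrist_force: [0.3, 0.0, -2.2]
width: 0.233
```

```bash
python3 go.py .514 -.260 .2285 -15.85
```

```text
t 8.47 pos [ 0.461  -0.2451  0.2275] yaw -15.9 F [ 0.35  0.04 -2.18] M [-0.03 -0.04  0.03] w 0.233
row [  0.2  -1.  -55. ] [-0.   -0.05 -0.  ]
```

step_arm:
  commands:
    - [0, -0.8, -3, 0, 0, 0]
    - [0, -0.8, -7, 0, 0, 0]
    - [0, -0.8, -12, 0, 0, 0]
    - [0, -0.8, -17, 0, 0, 0]
    - [0, -0.8, -22, 0, 0, 0]

```text
t: 9.1
position: [0.4829, -0.2513, 0.2282]
eef_rot: [[0.274, -0.0, -0.962], [0.962, 0.0, 0.274], [0.0, -1.0, 0.0]]
wrist_force: [0.0, 0.3, -2.5]
width: 0.23
```

```bash
python3 go.py .514 -.260 .2285 -15.85
```

```text
t 9.1 pos [ 0.4829 -0.2513  0.2282] yaw -15.89 F [ 0.03  0.33 -2.52] M [ 0.02 -0.04 -0.02] w 0.23
row [  0.2  -0.3 -32.3] [-0.   -0.04  0.  ]
```

step_arm:
  commands:
    - [0, 0, -6, 0, 0, 0]
    - [0, 0, -13, 0, 0, 0]
    - [0, 0, -20, 0, 0, 0]
    - [0, 0, -27, 0, 0, 0]
    - [0, 0, -32, 0, 0, 0]

```text
t: 9.72
position: [0.5137, -0.2601, 0.2282]
eef_rot: [[0.274, 0.0, -0.962], [0.962, -0.0, 0.274], [-0.0, -1.0, -0.0]]
wrist_force: [-0.3, -0.3, -2.6]
width: 0.23
```

step_arm:
  commands:
    - [0, 0, 0, 0, 0, 0]
    - [0, -2, 0, 0, 0, 0]
    - [0, -4, 0, 0, 0, 0]
    - [0, -5, 0, 0, 0, 0]
    - [0, -6, 0, 0, 0, 0]

```text
t: 10.35
position: [0.5132, -0.26, 0.2344]
eef_rot: [[0.274, 0.0, -0.962], [0.962, -0.0, 0.274], [-0.0, -1.0, -0.0]]
wrist_force: [0.7, 0.5, -5.1]
width: 0.234
```

```bash
python3 go.py .514 -.260 .2285 -15.85
```

```text
t 10.35 pos [ 0.5132 -0.26    0.2344] yaw -15.9 F [ 0.69  0.51 -5.1 ] M [-0.01 -0.09  0.01] w 0.234
row [ 0.2  5.9 -0.8] [ 0.01 -0.05 -0.  ]
```

step_arm:
  commands:
    - [0, -2, 0, 0, 0, 0]
    - [0, -5, 0, 0, 0, 0]
    - [0, -9, 0, 0, 0, 0]
    - [0, -14, 0, 0, 0, 0]
    - [0, -19, 0, 0, 0, 0]

```text
t: 10.98
position: [0.5133, -0.26, 0.2537]
eef_rot: [[0.274, 0.0, -0.962], [0.962, -0.0, 0.274], [-0.0, -1.0, -0.0]]
wrist_force: [0.4, -0.6, -6.0]
width: 0.231
```

step_arm:
  commands:
    - [0, -6, 0, 0, 0, 0]
    - [0, -13, 0, 0, 0, 0]
    - [0, -20, 0, 0, 0, 0]
    - [0, -26, 0, 0, 0, 0]
    - [0, -30, 0, 0, 0, 0]

```text
t: 11.6
position: [0.5134, -0.2601, 0.2838]
eef_rot: [[0.274, 0.0, -0.962], [0.962, -0.0, 0.274], [-0.0, -1.0, -0.001]]
wrist_force: [0.5, -1.1, -5.8]
width: 0.23
```

step_arm:
  commands:
    - [0, 0, 0, 0, 0, 0]
    - [0, 0, 0, 0, 0, 0]
    - [0, 0, 0, 0, 0, 0]

```text
t: 11.98
position: [0.5131, -0.2598, 0.2828]
eef_rot: [[0.274, -0.001, -0.962], [0.962, 0.0, 0.274], [0.0, -1.0, 0.001]]
wrist_force: [-0.7, -0.5, -5.3]
width: 0.239
```

```bash
python3 - <<'E'
from h import *
c=cam('top');d=cam('scene')
r=lambda i:cv2.resize(i,(400,400),interpolation=cv2.INTER_CUBIC)
save(np.hstack([r(c['image'][220:350,420:550]),r(d['image'][100:220,220:340])]),'lift.png')
E
python3 go.py .5865 .2093 .280 -15.85
```

```text
t 12.07 pos [ 0.5132 -0.2599  0.283 ] yaw -15.89 F [-0.49 -0.64 -4.82] M [-0.06 -0.06  0.01] w 0.235
row [471.4   3.1  57.9] [-0.03 -0.04  0.01]
```

View pics/lift.png

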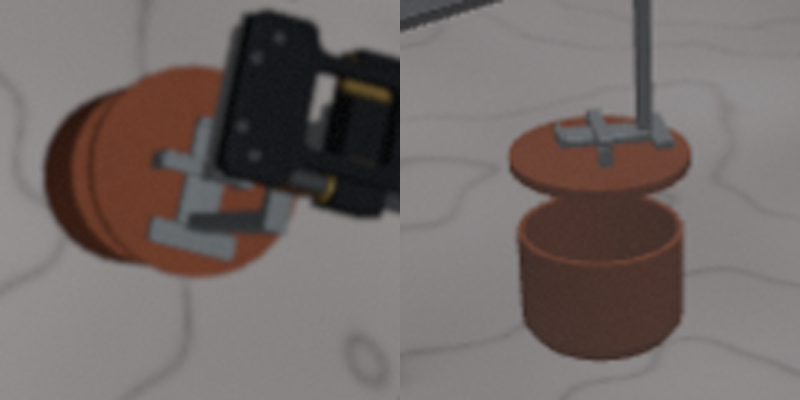

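step_arm:
  commands:
    - [4, 0, 0.5, 0, 0, 0]
    - [12, 0, 1.5, 0, 0, 0]
    - [24, 0, 3, 0, 0, 0]
    - [38, 0, 4.7, 0, 0, 0]
    - [54, 0, 6.6, 0, 0, 0]

```text
t: 12.7
position: [0.5218, -0.2049, 0.2833]
eef_rot: [[0.274, 0.0, -0.962], [0.962, 0.0, 0.274], [0.0, -1.0, -0.0]]
wrist_force: [1.7, 1.1, -5.1]
width: 0.231
```

step_arm:
  commands:
    - [20, 0, 2.5, 0, 0, 0]
    - [44, 0, 5.4, 0, 0, 0]
    - [72, 0, 8.9, 0, 0, 0]
    - [102, 0, 12.5, 0, 0, 0]
    - [132, 0, 16.2, 0, 0, 0]

```text
t: 13.32
position: [0.5423, -0.0728, 0.2834]
eef_rot: [[0.273, 0.0, -0.962], [0.962, 0.0, 0.273], [0.0, -1.0, -0.0]]
wrist_force: [0.3, -0.4, -5.8]
width: 0.231
```

step_arm:
  commands:
    - [30, 0, 3.7, 0, 0, 0]
    - [60, 0, 7.4, 0, 0, 0]
    - [90, 0, 11.1, 0, 0, 0]
    - [120, 0, 14.8, 0, 0, 0]
    - [150, 0, 18.5, 0, 0, 0]

```text
t: 13.95
position: [0.5653, 0.0766, 0.2833]
eef_rot: [[0.273, 0.0, -0.962], [0.962, 0.0, 0.273], [0.0, -1.0, -0.0]]
wrist_force: [0.3, -0.3, -5.5]
width: 0.231
```

step_arm:
  commands:
    - [28, 0, 3.4, 0, 0, 0]
    - [54, 0, 6.6, 0, 0, 0]
    - [76, 0, 9.3, 0, 0, 0]
    - [94, 0, 11.6, 0, 0, 0]
    - [108, 0, 13.3, 0, 0, 0]

```text
t: 14.58
position: [0.5823, 0.183, 0.2832]
eef_rot: [[0.273, -0.0, -0.962], [0.962, -0.0, 0.273], [-0.0, -1.0, 0.0]]
wrist_force: [-0.3, 0.4, -5.5]
width: 0.231
```

step_arm:
  commands:
    - [10, 0, 1.2, 0, 0, 0]
    - [18, 0, 2.2, 0, 0, 0]
    - [23, 0, 2.9, 0, 0, 0]
    - [26, 0, 3.2, 0, 0, 0]
    - [27, 0, 3.3, 0, 0, 0]

```text
t: 15.2
position: [0.5866, 0.2087, 0.2832]
eef_rot: [[0.274, -0.0, -0.962], [0.962, -0.0, 0.274], [-0.0, -1.0, 0.0]]
wrist_force: [-0.3, 0.2, -4.5]
width: 0.229
```

```bash
python3 - <<'E'
from fit2 import *
c=cam('top');d=cam('scene');s=bot.sense()
z=s['position'][2]-.2345+.08; print('lid z exp',z)
m=best('lid','top',proj(c,[.5865,.2093,z])[0])
n=best('lid','scene',proj(d,[.5865,.2093,z])[0])
P=[cyl(62,0,8)]
for cc,mm in((c,m),(d,n)):
    if mm is not None: print(fit([cc],[mm],P,np.array([.5865,.2093,0.]),z), mm.sum())
r=lambda i:cv2.resize(i,(400,400),interpolation=cv2.INTER_CUBIC)
save(np.hstack([r(c['image'][180:310,170:300]),r(d['image'][200:340,300:440])]),'over.png')
E
python3 go.py .5865 .2093 .245 -15.85
```

```text
lid z exp 0.12872328285013807
(array([0.58718986, 0.20319298, 0.12574569]), np.float64(5.9088803637397)) 552.0
(array([0.5883221 , 0.20828402, 0.10490579]), np.float64(0.23118095471036645)) 2886.0
t 15.4 pos [0.5866 0.2086 0.2833] yaw -15.91 F [-0.   -0.28 -5.19] M [-0.04 -0.04  0.  ] w 0.231
row [ 0.7 38.3  0.2] [ 0.   -0.06 -0.01]
```

View pics/over.png

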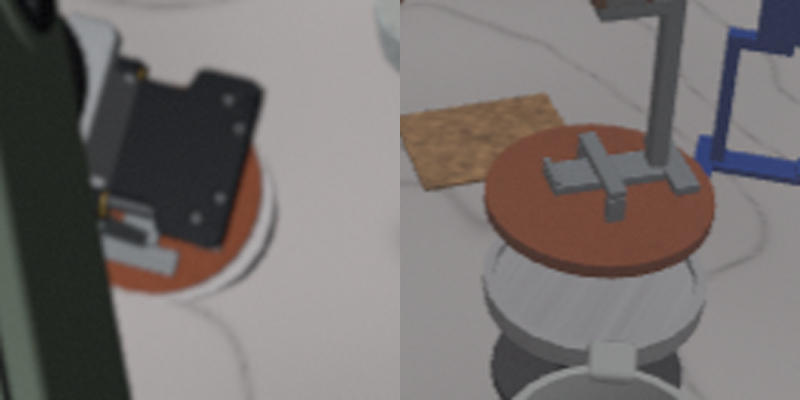

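Run:
```python
from fit2 import *
from scipy.optimize import least_squares
d=cam('scene')
def ext(p,z0,z1,r=62):
    q=proj(d,cyl(r,z0*1e3,z1*1e3,180)+[p[0],p[1],0]); return np.array([q[:,0].min(),q[:,0].max(),q[:,1].min(),q[:,1].max()])
print('lid pred at TCP',ext((.5866,.2086),.1287,.1367),'meas 329.75 410.25 (top 243.5) 296.2')
for z in(.072,.076,.08):
    for p in((.5865,.2093),): print('stand',z,ext(p,z-.02,z))
# lid colour mask, extremes sub-pixel
h=cv2.cvtColor(d['image'],cv2.COLOR_RGB2HSV); 
for (v,u) in((265,345),(275,395),(245,320)): print((u,v),h[v,u])
m=((h[...,0]<9)|(h[...,0]>172))&(h[...,1]>110); k=np.zeros_like(m);k[235:305,322:418]=1;m&=k
n,l,st,_=cv2.connectedComponentsWithStats(m.astype(np.uint8)); i=1+st[1:,4].argmax(); print(st[i])
hull=np.zeros((480,640)); cv2.fillConvexPoly(hull,cv2.convexHull(np.argwhere(l==i)[:,::-1].astype(np.int32)),1)
print(fit([d],[hull],[cyl(62,0,8)],np.array([.5865,.2093,0.]),.1287))
```

```text
lid pred at TCP [329.08973475 410.65209719 242.49804563 296.66780391] meas 329.75 410.25 (top 243.5) 296.2
stand 0.072 [328.16116086 406.15908585 273.85213478 335.06464362]
stand 0.076 [328.22132542 406.44564053 272.0044846  333.1866249 ]
stand 0.08 [328.28182946 406.73373805 270.14686191 331.29700922]
(345, 265) [  8 129 115]
(395, 275) [  6 123 116]
(320, 245) [ 14 101 121]
[ 330  244   80   50 2146]
(array([0.58293256, 0.20280016, 0.35642345]), np.float64(0.10661168436644823))
```

step_arm:
  commands:
    - [0, 4, 0, 0, 0, 0]
    - [0, 11, 0, 0, 0, 0]
    - [0, 20, 0, 0, 0, 0]
    - [0, 29, 0, 0, 0, 0]
    - [0, 35, 0, 0, 0, 0]

```text
t: 16.08
position: [0.5861, 0.2088, 0.247]
eef_rot: [[0.274, -0.001, -0.962], [0.962, -0.0, 0.274], [-0.001, -1.0, 0.001]]
wrist_force: [0.5, -0.0, -6.1]
width: 0.232
```

step_arm:
  commands:
    - [0, 2, 0, 0, 0, 0]
    - [0, 4, 0, 0, 0, 0]
    - [0, 5, 0, 0, 0, 0]
    - [0, 6, 0, 0, 0, 0]
    - [0, 6, 0, 0, 0, 0]

```text
t: 16.7
position: [0.5866, 0.2089, 0.2423]
eef_rot: [[0.274, 0.0, -0.962], [0.962, 0.0, 0.274], [0.0, -1.0, -0.0]]
wrist_force: [0.1, 0.6, -5.4]
width: 0.229
```

step_arm:
  commands:
    - [0, 0.5, 0, 0, 0, 0]
    - [0, 1, 0, 0, 0, 0]
    - [0, 1.5, 0, 0, 0, 0]
    - [0, 2, 0, 0, 0, 0]
    - [0, 2, 0, 0, 0, 0]

```text
t: 17.32
position: [0.5865, 0.2088, 0.2402]
eef_rot: [[0.274, -0.0, -0.962], [0.962, -0.0, 0.274], [-0.0, -1.0, 0.0]]
wrist_force: [0.5, 0.3, -4.2]
width: 0.235
```

step_arm:
  commands:
    - [0, 0.5, 0, 0, 0, 0]
    - [0, 1, 0, 0, 0, 0]
    - [0, 1.5, 0, 0, 0, 0]
    - [0, 2, 0, 0, 0, 0]
    - [0, 2, 0, 0, 0, 0]

```text
t: 17.95
position: [0.5865, 0.2088, 0.2382]
eef_rot: [[0.274, -0.0, -0.962], [0.962, -0.0, 0.274], [-0.0, -1.0, 0.0]]
wrist_force: [-0.2, -0.4, -5.1]
width: 0.235
```

step_arm:
  commands:
    - [0, 0.5, 0, 0, 0, 0]
    - [0, 1, 0, 0, 0, 0]
    - [0, 1.5, 0, 0, 0, 0]
    - [0, 2, 0, 0, 0, 0]
    - [0, 2, 0, 0, 0, 0]

```text
t: 18.58
position: [0.5865, 0.2089, 0.2362]
eef_rot: [[0.274, -0.0, -0.962], [0.962, -0.0, 0.274], [-0.0, -1.0, 0.0]]
wrist_force: [-1.0, 0.2, -5.4]
width: 0.231
```

step_arm:
  commands:
    - [0, 0.5, 0, 0, 0, 0]
    - [0, 1, 0, 0, 0, 0]
    - [0, 1.5, 0, 0, 0, 0]
    - [0, 2, 0, 0, 0, 0]
    - [0, 2, 0, 0, 0, 0]

```text
t: 19.2
position: [0.5869, 0.2089, 0.2348]
eef_rot: [[0.274, 0.001, -0.962], [0.962, 0.0, 0.274], [0.001, -1.0, -0.001]]
wrist_force: [0.0, 0.0, -3.3]
width: 0.232
```

Run:
```python
from h import *
f=[]
for _ in range(6): eyes.camera('top'); f.append(bot.sense()['wrist_force'][2])
print(np.round(f,2),np.mean(f),bot.sense()['position'])
```

```text
[-3.17 -2.68 -2.48 -2.85 -2.4  -2.52] -2.682513933351659 [0.58674914 0.20890323 0.23455983]
```

step_arm:
  commands:
    - [0, 1, 0, 0, 0, 0]
    - [0, 2, 0, 0, 0, 0]
    - [0, 3, 0, 0, 0, 0]
    - [0, 4, 0, 0, 0, 0]
    - [0, 5, 0, 0, 0, 0]

```text
t: 20.12
position: [0.5866, 0.2088, 0.2292]
eef_rot: [[0.274, -0.0, -0.962], [0.962, -0.0, 0.274], [-0.0, -1.0, 0.0]]
wrist_force: [-0.2, -1.0, -2.8]
width: 0.235
```

step_arm:
  commands:
    - [0, 0, 0, 0, 0, 0]
    - [0, 0, 0, 0, 0, 0]

```text
t: 20.38
position: [0.5866, 0.2089, 0.2293]
eef_rot: [[0.274, 0.0, -0.962], [0.962, 0.0, 0.274], [0.0, -1.0, -0.0]]
wrist_force: [0.5, 0.4, -2.6]
width: 0.232
```

Run:
```python
from h import *
f=[]
for _ in range(4): d=eyes.camera('scene'); f.append(bot.sense()['wrist_force'])
print(np.mean(f,0),bot.sense()['position'],bot.sense()['moment'])
save(cv2.resize(d['image'][220:340,300:440],(800,686),interpolation=cv2.INTER_CUBIC)[:600],'low.png')
```

```text
[ 0.040325    0.04351311 -2.54437149] [0.586572   0.20884952 0.22930507] [ 0.00198235 -0.10168668 -0.01829278]
```

View pics/low.png

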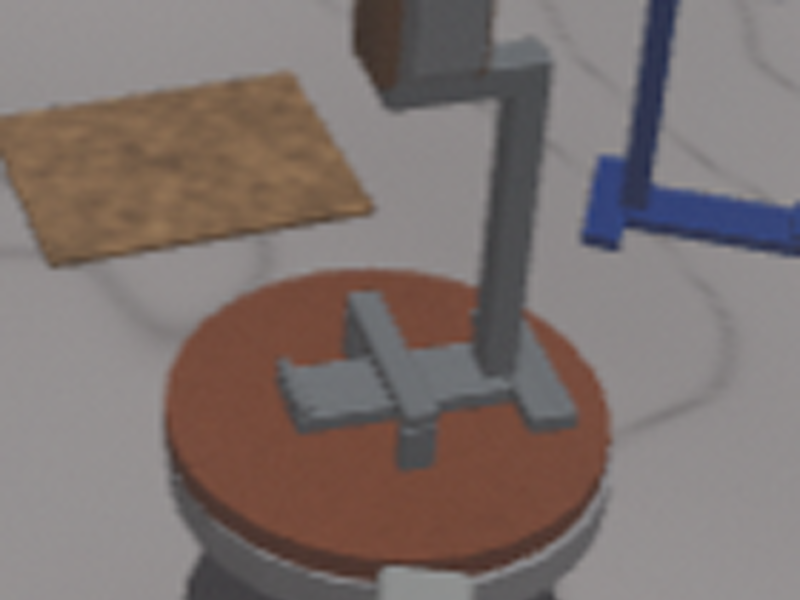

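step_arm:
  commands:
    - [0, 0, 3, 0, 0, 0]
    - [0, 0, 8, 0, 0, 0]
    - [0, 0, 13, 0, 0, 0]
    - [0, 0, 18, 0, 0, 0]
    - [0, 0, 22, 0, 0, 0]

```text
t: 21.2
position: [0.565, 0.2151, 0.2293]
eef_rot: [[0.274, 0.0, -0.962], [0.962, 0.0, 0.274], [0.0, -1.0, -0.0]]
wrist_force: [0.3, -0.0, -2.4]
width: 0.232
```

```bash
python3 go.py .51 .231 .2293 -15.85
```

```text
t 21.2 pos [0.565  0.2151 0.2293] yaw -15.88 F [ 0.25 -0.04 -2.42] M [-0.01 -0.06  0.08] w 0.232
row [ 0.3  0.  57.2] [ 0.   -0.03  0.  ]
```

step_arm:
  commands:
    - [0, 0, 4, 0, 0, 0]
    - [0, 0, 9, 0, 0, 0]
    - [0, 0, 14, 0, 0, 0]
    - [0, 0, 20, 0, 0, 0]
    - [0, 0, 27, 0, 0, 0]

```text
t: 21.82
position: [0.539, 0.2224, 0.2293]
eef_rot: [[0.274, 0.0, -0.962], [0.962, 0.0, 0.274], [0.0, -1.0, -0.0]]
wrist_force: [-0.0, 0.7, -1.8]
width: 0.232
```

step_arm:
  commands:
    - [0, 0, 10, 0, 0, 0]
    - [0, 0, 23, 0, 0, 0]
    - [0, 0, 36, 0, 0, 0]
    - [0, 0, 46, 0, 0, 0]
    - [0, 0, 50, 0, 0, 0]

```text
t: 22.45
position: [0.4906, 0.2362, 0.2294]
eef_rot: [[0.273, 0.0, -0.962], [0.962, 0.0, 0.273], [0.0, -1.0, -0.0]]
wrist_force: [0.1, 0.6, -2.4]
width: 0.235
```

step_arm:
  commands:
    - [0, -10, 0, 0, 0, 0]
    - [0, -30, 0, 0, 0, 0]
    - [0, -45, 0, 0, 0, 0]
    - [0, -50, 0, 0, 0, 0]
    - [0, -50, 0, 0, 0, 0]

```text
t: 23.08
position: [0.4916, 0.236, 0.2796]
eef_rot: [[0.274, 0.001, -0.962], [0.962, 0.0, 0.274], [0.0, -1.0, -0.001]]
wrist_force: [-0.4, -0.8, -2.9]
width: 0.231
```

```bash
python3 go.py .5175 -.019 .25 -14
```

```text
t 23.07 pos [0.4916 0.236  0.2796] yaw -15.9 F [-0.41 -0.83 -2.94] M [0.01 0.01 0.01] w 0.231
row [-238.1   29.6  -94.7] [ 0.04 -1.9   0.02]
```

step_arm:
  commands:
    - [-25, 0, -10, 0, 0, 0]
    - [-75, 0, -30, 0, 0, 0]
    - [-135, 0, -54, 0, -1, 0]
    - [-195, 0, -78, 0, -1.9, 0]
    - [-238, 0, -95, 0, -1.9, 0]

```text
t: 23.7
position: [0.517, -0.0212, 0.2783]
eef_rot: [[0.243, -0.001, -0.97], [0.97, 0.0, 0.243], [-0.0, -1.0, 0.001]]
wrist_force: [0.2, 0.5, -1.4]
width: 0.23
```

step_arm:
  commands:
    - [0, 20, 0, 0, 0, 0]
    - [0, 60, 0, 0, 0, 0]
    - [0, 100, 0, 0, 0, 0]
    - [0, 118, 0, 0, 0, 0]
    - [0, 125, 0, 0, 0, 0]

```text
t: 24.32
position: [0.5169, -0.0188, 0.1531]
eef_rot: [[0.242, -0.002, -0.97], [0.97, 0.0, 0.242], [-0.0, -1.0, 0.002]]
wrist_force: [-1.3, 0.7, -2.6]
width: 0.234
```

step_arm:
  commands:
    - [0, 0, 0, 0, 0, 0]
    - [0, 0, 0, 0, 0, 0]

```text
t: 24.58
position: [0.5189, -0.0192, 0.1559]
eef_rot: [[0.242, 0.003, -0.97], [0.97, -0.001, 0.242], [0.0, -1.0, -0.003]]
wrist_force: [0.2, 0.0, -3.4]
width: 0.229
```

```bash
python3 - <<'E'
from h import *
d=eyes.camera('scene'); r=lambda i:cv2.resize(i,(400,400),interpolation=cv2.INTER_CUBIC)
save(np.hstack([r(d['image'][150:280,280:410]),r(d['image'][240:340,310:410])]),'mat.png')
E
python3 go.py .5175 -.019 .1425 -14
```

```text
t 24.62 pos [ 0.5188 -0.0191  0.1559] yaw -13.99 F [-0.06 -0.   -2.94] M [-0.   -0.05  0.06] w 0.235
row [-0.2 13.4  1.3] [0.19 0.01 0.  ]
```

View pics/mat.png

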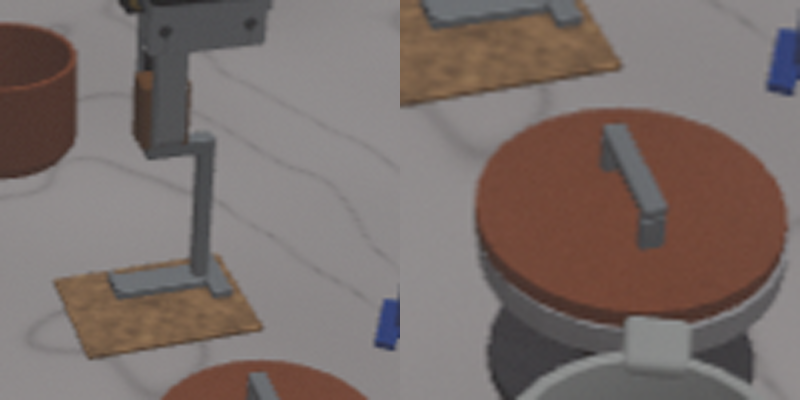

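The lid lies level in the ring (crop 630,215), and the lifter hangs over the middle of the mat. Lowering it.

step_arm:
  commands:
    - [0, 4, 0, 0, 0, 0]
    - [0, 8, 0, 0, 0, 0]
    - [0, 10, 0, 0, 0, 0]
    - [0, 11, 0, 0, 0, 0]
    - [0, 11, 0, 0, 0, 0]

```text
t: 25.25
position: [0.5175, -0.019, 0.1431]
eef_rot: [[0.242, -0.0, -0.97], [0.97, 0.0, 0.242], [-0.0, -1.0, 0.0]]
wrist_force: [0.8, 0.3, -2.9]
width: 0.235
```

step_arm:
  commands:
    - [0, 0.4, 0, 0, 0, 0]
    - [0, 0.8, 0, 0, 0, 0]
    - [0, 1, 0, 0, 0, 0]
    - [0, 1, 0, 0, 0, 0]

```text
t: 25.75
position: [0.5176, -0.019, 0.1424]
eef_rot: [[0.242, 0.0, -0.97], [0.97, -0.0, 0.242], [-0.0, -1.0, -0.0]]
wrist_force: [0.5, 0.7, -1.0]
width: 0.238
```

```bash
python3 go.py .5175 -.019 .1425 -14
```

```text
t 25.75 pos [ 0.5176 -0.019   0.1424] yaw -13.99 F [ 0.55  0.69 -0.96] M [ 0.01  0.06 -0.01] w 0.238
row [-0.  -0.1  0.1] [ 0.01  0.01 -0.  ]
```

Contact at the same height as the pick-up. Releasing, then rising.

step_arm:
  commands:
    - [0, 0.2, 0, 0, 0, 0]
    - [0, 0.2, 0, 0, 0, 0]
    - [0, 0.2, 0, 0, 0, 0]

```text
t: 26.12
position: [0.5176, -0.019, 0.1424]
eef_rot: [[0.242, 0.0, -0.97], [0.97, -0.0, 0.242], [-0.0, -1.0, -0.0]]
wrist_force: [-1.0, 0.6, 1.5]
width: 0.23
```

step_arm:
  commands:
    - [0, 0, 0, 0, 0, 0]
    - [0, 0, 0, 0, 0, 0]
    - [0, 0, 0, 0, 0, 0]
    - [0, 0, 0, 0, 0, 0]
    - [0, 0, 0, 0, 0, 0]
  hand: 0.7

```text
t: 26.75
position: [0.5175, -0.019, 0.142]
eef_rot: [[0.242, 0.0, -0.97], [0.97, -0.0, 0.242], [-0.0, -1.0, -0.0]]
wrist_force: [1.1, -0.5, 0.6]
width: 0.694
```

step_arm:
  commands:
    - [0, -8, 0, 0, 0, 0]
    - [0, -25, 0, 0, 0, 0]
    - [0, -55, 0, 0, 0, 0]
    - [0, -90, 0, 0, 0, 0]
    - [0, -120, 0, 0, 0, 0]

```text
t: 27.38
position: [0.5181, -0.0191, 0.2651]
eef_rot: [[0.242, 0.003, -0.97], [0.97, -0.001, 0.242], [0.0, -1.0, -0.003]]
wrist_force: [0.8, 0.7, 0.1]
width: 0.698
```

step_arm:
  commands:
    - [0, -10, 30, 0, 0, 0]
    - [0, -20, 60, 0, 0, 0]
    - [0, -20, 80, 0, 0, 0]
    - [0, -20, 80, 0, 0, 0]
    - [0, -20, 80, 0, 0, 0]

```text
t: 28.0
position: [0.4407, 0.0002, 0.2829]
eef_rot: [[0.242, 0.002, -0.97], [0.97, -0.0, 0.242], [0.0, -1.0, -0.002]]
wrist_force: [-0.2, -0.5, -0.1]
width: 0.702
```

Run:
```python
from fit2 import *
c=cam('top');d=cam('scene')
m=best('lifter','scene',proj(d,[.5175,-.019,.06])[0]); print('lifter',None if m is None else fit([d],[m],LIFT,np.array([.5175,-.019,-.24]),.004))
for n,cc in(('scene',d),('top',c)):
    l=best('lid',n,proj(cc,[.5865,.209,.087])[0]); print('lid',n,None if l is None else fit([cc],[l],[cyl(62,0,8)],np.array([.5865,.209,0]),.079))
save(d['image'],'end.png'); s=bot.sense(); print(s['t'],s['position'],s['wrist_force'],s['width'])
```

```text
lifter (array([ 0.51950267, -0.01924035, -0.30982713]), np.float64(0.16588382999150697))
lid scene (array([0.58723534, 0.20727719, 0.29463959]), np.float64(0.025210576177762466))
lid top (array([0.58884101, 0.20941888, 0.23122073]), np.float64(0.024595823906485667))
28.25 [4.40276943e-01 2.34979154e-04 2.81825151e-01] [-0.24490107 -1.19475995 -0.33602279] 0.6948516056807904
```

View pics/end.png

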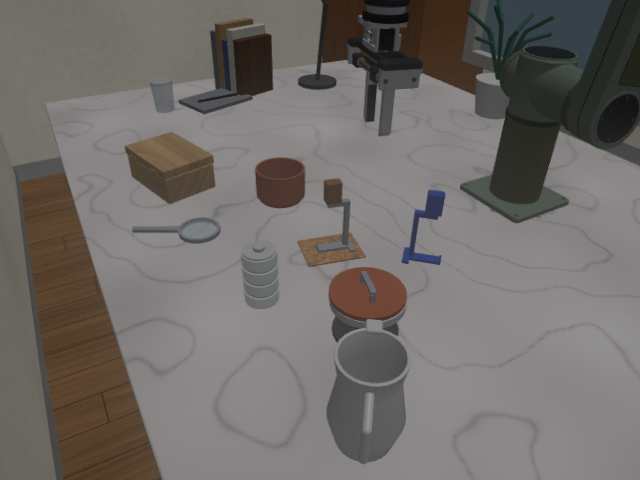

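The picture shows the lid level on the stand (368,293), the lifter upright on the mat (340,220), and the pot and bystanders where they were. Handing in.

```bash
python3 -c "
from bench import bot
print(bot.close_job())"
```

```text
the job is handed in; nothing more can be done
None
```

The lid is off the pot and lying in the ring of the stand, and the lifter is back upright in the middle of its cork mat. I handed the job in at about 28 s; no verdict is reported.

- **Lift and carry:** I slid the tongue under the loop without contact. The wrist force went from about -2.5 N to -5.5 N as the lid came up. Pictures showed it hanging level over the pot and over the stand.
- **Setting down:** I lowered in 2 mm steps. The weight came off with the lid's origin near 80 mm, close to the 78 mm I had estimated from the pictures. I drew the tongue out with no measurable side force.
- **Final lid position:** Camera fits put the lid within about 2.5 mm of where I measured the stand, against the 12 mm allowed. It looks level in the last picture.
- **Final lifter position:** It is about 2 mm from the mat's centre and upright. The gripper is clear of everything, and the pot and bystanders look unmoved in the last picture, though I did not measure them.
- **Checks that disagreed:**
  - With the lid hanging over the stand, the gripper and arm hid most of it from the top camera, so the top fit failed. A colour-mask fit there was also off by about 6 mm. I went by the lid's edges in the scene picture instead.
  - The last fit of the lifter's yaw was about 4° off the gripper's reading; its angle on the mat is not judged.

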